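# Lock the spindle of a bearing inspection fixture

## Robot

A 6-joint arm with a two-finger parallel gripper is mounted at the origin on the work surface. World frame = base frame: x ahead of the robot, y to its left, z up, the work surface at z = 0. Lengths are in mm, angles in rad, forces in N, time in s.
With the tool pointing down it reaches from about 350 to 975 mm from the base axis. Payload 7.1 kg.
Tool frame: the origin (TCP) lies midway between the tips of the shut fingers; the grasp point (between the pads) lies 19 mm behind it (ctrl.grip_depth is the distance from the TCP to the grasp point, in mm); z points along the fingers, y is the line along which they close (so a half turn about z gives the same grasp; the last joint's range is limited). The gripper opens to 88 mm and grips with 3 to 60 N. Pads are 20 mm wide; open, the fingers measure 115 mm over their backs; the gripper's body (75 mm by 178 mm) begins 61 mm behind the grasp point.
Start: joints at [-1.188, 0.423, 1.63, -0, 1.089, -0.019], TCP at [244.438, -575.2, 222.675] pointing down, gripper open.
Joint ranges: [-3, 3], [-0.9, 2.11], [0.09, 2.58], [-1.31, 4.45], [0.11, 2.69], [-2.54, 2.54]. Speed limits (rad/s): [2.39, 2.39, 3.01, 3.14, 3.14, 3.14].

## Interface

Orientations are given as a rotation vector (axis times angle).
In Python, from workcell import ctrl, cams gives the robot as it stands.
- The arm moves only by the tool move_arm, never from a script. Its argument "steps" is a list of rows, each a list of 3 entries, a list of its own where there are three numbers: the shift along the tool's x, y, z in units of 25 mm (1.0 is 25 mm), then the turn about the tool's z in units of 5 degrees (1.0 is 5 degrees), then the closure, from 0 (fully open) to 1 (shut). A call has 1 to 20 rows; each row shifts and turns the commanded pose from where the row before left it, along the tool's axes as they then stand; what a row does not reach is not made up. A row lasts 1/12 s, in which the tool goes at most 41.7 mm and 7.16 degrees, less where a joint would pass 70% of its speed; a pose out of reach is approached as far as the arm can. A call is refused whole if a number of a shift passes 1 or a number of a turn 1, either way. A call with a gripper value outside its range is refused whole. The fingers move at their own pace and stop on an object; the grip force is fixed at half the most. Time passes only in rows, so rows that do not move let the fingers close. It gives the time, the measured TCP pose, the force, the opening and the grip force at its end, in the units of the state.
- ctrl.get_obs(): the state, without advancing time (a new reading comes with each control period).
- cams.get_image(name): name is "side" or "top"; returns a dict with "image" (420x560x3 uint8, red, green, blue), "camera_matrix" (3x3 intrinsics, pixels), "xyz" and "rotation" of the camera in the world. Camera axes: x right, y down, z forward; pixel columns grow to the right and rows downward; lengths in mm; the calibration is good to about 2 mm. A picture is of the moment at which its call begins. There is no depth.
- ctrl.close_job(): hands the job in; it is judged then, once.
Trained networks look in the newest picture that a camera, given by its name, has taken for a name from the list of things; names that differ only in an ending like _2 or _b are one class to them, and where a whole thing is asked for, a point or a joint stands for the part that bears it (a point fixed in the world has none). Each returns a list of dicts, best first, with "p" (0 to 1); they miss things now and then, are a little off and sometimes report something else, mostly with a low value. They report only what shows in the picture. A call takes as long as a camera call. They do not tell look-alikes from the thing itself.
- cams.boxes_of(camera, thing): "rect" ([centre column, centre row, width, height] in pixels, round what is visible of it).
- cams.cut_out(camera, thing): "pixels" (420x560 bool, what is visible of it) and "rect" ([centre column, centre row, width, height] in pixels, round what is visible of it).
The state is a dict: "t": time; "qpos": joint angles; "qvel": joint speeds; "joint_torque": joint torques, N m; "ee_pos": TCP position; "orientation": TCP orientation; "ft_force": force on the tool from outside, world axes, zero at the start; "moment": the same for the moment, N m; "width": finger opening in mm; "grasp_force": force on a finger pad.
Only numpy, scipy, OpenCV 4.12 (cv2) and the standard library are available. Lean on these libraries where they do the work, as an engineer would, in place of code of your own. Each camera call takes 0.05 s, during which the arm holds its last target. There are 200 camera calls.

## Task

Lock the spindle of the bearing fixture: with the fingertips, gently push the upright black handle round until the slot in the rim of the steel disc faces the lock bar, then push the bar by its upright lug fully home into the slot. Push only: nothing needs gripping or lifting, so leave the bearing seated on its arbor and the loose parts on the bench where they are, and do not ram the bar or the handle.

Things in the scene. Friction and masses are not known exactly. Their poses are not given: they have to be found in the camera images.
- fixture: Grey cast base of the bench spindle fixture, 20 mm high, 210 mm square with a tail 90 mm wide to y = -185 mm. It is fixed, at a different place and yaw each time. Origin on the bench under the vertical spindle axis, z up. The lock bar lies on the -y side along the line x = 0 and goes home towards +y, to the spindle.
- guide (a point): Centre of the top of the lock bar's guide, a steel block on the fixture's tail, 134 mm to -y of the spindle axis and 61 mm above the bench. The guide is 66 mm across the bar and 60 mm along it; its bolt heads reach 66 mm.
- disc: Slotted steel disc on the spindle, 190 mm in diameter, faces 40 and 54 mm above the bench, with the handle, the slot and the bearing's arbor. Its origin is on the spindle axis at bench height; in its own frame the handle is on the +y side, the slot on the -y side.
- disc_turn (a joint): Turn of the disc about the spindle, rad, counter-clockwise from above positive, no stops. 0 or 2 pi: slot exactly facing the bar. Starts at 0.7 to 5.58. In the fixture frame the handle lies at angle (joint + pi/2) from x, the slot half a turn from it. 0.15 N m (2 N at the handle) turns it; it stays where it is left.
- slot_mouth (a point): Middle of the mouth of the disc's only slot: on the rim, 95 mm from the spindle axis, 47 mm above the bench. The slot is 20 mm wide, opening to 25 mm at the rim, and 25 mm deep.
- handle (a point): Foot of the upright black crank handle, on the disc's upper face (54 mm above the bench), 76 mm from the spindle axis, half a turn from the slot. The handle is 46 mm tall (top 100 mm above the bench), 15 to 18 mm thick, fixed in the disc.
- lock_bar: Steel lock bar in its guide, 16 mm wide and 12 mm thick, with the upright lug at its outer end. Origin: middle of the end face of its nose, 47 mm above the bench; axes as the fixture's, +y towards the spindle. It only slides. The nose tapers to 9 mm wide over its last 12 mm, so that it enters and centres the disc if the slot is within about 7 mm of its line.
- bar_travel (a joint): Travel of the lock bar, m: 0 = withdrawn (nose 12 mm off the disc's rim), 0.034 = fully home (end stop: lug against the guide, nose 22 mm inside the slot). Starts at 0 to 0.008. About 4 N of friction; it stays where it is left. Against the plain rim it stops at about 0.012.
- lug (a point): Middle, in width and thickness, of the upright steel lug by which the bar is pushed, 47 mm above the bench, 98 mm behind the nose. The lug is 36 mm wide across the bar, 14 mm thick along it, 36 to 104 mm above the bench, round-topped; its rear face, the one to push, is 7 mm to the fixture's -y of this point.
- bearing: Ball bearing under inspection, 80 mm outside, 40 mm bore, 18 mm thick, loose on the arbor (top at 86 mm) in the middle of the disc. Origin at the centre of its underside, 60 mm above the bench. To be left seated.
- spare_bearing: Loose small ball bearing lying on the bench beside the guide, 52 mm outside, 15 mm thick. Origin at the centre of its underside. Leave alone.
- ring_gauge: Loose dark steel setting ring lying on the bench beside the guide, 60 mm outside, 36 mm bore, 20 mm thick. Origin at the centre of its underside. Leave alone.
- cup: Loose white plastic cup standing on the bench beyond the fixture, 68 mm wide at the rim, 70 mm high. Origin at the centre of its underside. Leave alone.
Things that resemble listed ones, but are neither listed nor needed, are in the scene too. Leave any green, orange or turquoise look-alike of the bearing alone.

How it is judged:
By the outcome, as a careful person would: the job done as asked, in the order asked, and still so for the second after the job is handed in, with the robot touching nothing.
It also fails if it takes over 58 s, if anything falls off the work surface, if the arm or the gripper's body presses on something with over 40 N, if the wrist force passes 120 N, or if a joint passes its speed limit or range.

## Working session

There is one attempt and no reset: what is moved stays moved. The work goes in short steps, Python scripts to look and compute and a tool call to move; the robot and the scene stay as the last step left them, time stands still between calls to the robot, and variables do not carry over. Pictures are saved under pics/ and viewed, at most 10 in all, crops included, and the job is handed in when it is done.

Besides the shell and the picture viewer there is one more tool, called after "Request:" as name(argument=value, ...), one argument or row to a line, values as JSON. move_arm: Moves the arm, as the interface text tells. Its arguments: {"type":"object","properties":{"steps":{"type":"array"}},"required":["steps"]}

```bash
mkdir -p pics
cat > h.py <<'E'
import numpy as np,cv2
from workcell import ctrl,cams
def ray(im,uv):
    d=np.linalg.inv(im["camera_matrix"])@np.array([uv[0],uv[1],1.]);return np.array(im["rotation"])@d
def onz(im,uv,z):
    c=np.array(im["xyz"]);d=ray(im,uv);return c+d*(z-c[2])/d[2]
def proj(im,p):
    q=np.array(im["rotation"]).T@(np.array(p)-np.array(im["xyz"]));q=np.array(im["camera_matrix"])@q;return q[:2]/q[2]
E
python3 - <<'E'
from h import *
np.set_printoptions(precision=1,suppress=True)
for c in("top","side"):
    im=cams.get_image(c);cv2.imwrite(f"pics/{c}1.png",im["image"][:,:,::-1])
    print(c,im["xyz"],im["rotation"],im["camera_matrix"])
    for n,z in(("guide",61),("disc",54),("slot_mouth",47),("handle",54),("lug",47),("lock_bar",47),("bearing",78),("fixture",20),("cup",0),("spare_bearing",15),("ring_gauge",20)):
        for b in cams.boxes_of(c,n)[:3]: print(n,round(b["p"],2),np.array(b["rect"]),onz(im,b["rect"][:2],z))
print(ctrl.get_obs())
E
```

```text
top [470.6 116.  911. ] [-2.2  2.2 -0.2] [[397.4   0.  277.2]
 [  0.  397.4 205.9]
 [  0.    0.    1. ]]Traceback (most recent call last):
  File "<stdin>", line 7, in <module>
  File "h.py", line 6, in onz
    c=np.array(im["xyz"]);d=ray(im,uv);return c+d*(z-c[2])/d[2]
                                                           ~^^^
IndexError: invalid index to scalar variable.
```

```bash
sed -i 's/np.array(im\["rotation"\])/cv2.Rodrigues(np.array(im["rotation"],float))[0]/' h.py
python3 - <<'E'
from h import *
np.set_printoptions(precision=1,suppress=True)
for c in("top","side"):
    im=cams.get_image(c);cv2.imwrite(f"pics/{c}1.png",im["image"][:,:,::-1])
    print(c,im["xyz"],im["rotation"])
    for n,z in(("guide",61),("disc",54),("slot_mouth",47),("handle",54),("lug",47),("lock_bar",47),("bearing",78),("fixture",20),("cup",0),("spare_bearing",15),("ring_gauge",20)):
        for b in cams.boxes_of(c,n)[:3]: print(n,round(b["p"],2),np.array(b["rect"]),onz(im,b["rect"][:2],z))
print(ctrl.get_obs())
E
```

```text
top [470.6 116.  911. ] [-2.2  2.2 -0.2]
guide 0.71 [277.8 219.5 153.4 116.8] [534.9  79.   61. ]
disc 0.77 [253.7 220.8  88.7  88.7] [531.1 130.7  54. ]
slot_mouth 0.78 [254.5 221.3  87.   86.4] [530.6 129.   47. ]
slot_mouth 0.72 [274.4 219.9 156.4 117.6] [534.8  85.8  47. ]
handle 0.79 [257.4 221.   88.9  84.3] [530.9 122.7  54. ]
handle 0.57 [338.8 187.2  22.5  18. ] [610.2 -53.7  54. ]
lock_bar 0.7 [339.6 187.3  25.5  19.6] [611.2 -56.9  47. ]
bearing 0.87 [255.  218.2  40.7  34.3] [535.  127.7  78. ]
bearing 0.84 [263.7 109.8  29.6  31.6] [770.6 116.   78. ]
bearing 0.81 [157.3 217.5  35.5  36.2] [530.8 330.2  78. ]
fixture 0.81 [276.  221.7 156.6 117.7] [532.9  81.2  20. ]
cup 0.79 [219.8 147.8  35.5  35.1] [703.1 215.7   0. ]
spare_bearing 0.57 [304.3 148.2  25.6  24. ] [705.3  19.7  15. ]
ring_gauge 0.68 [335.8 238.4  24.1  31.2] [498.9 -54.5  20. ]
side [224.5 677.2 524.3] [-0.6  2.5 -1.3]
guide 0.63 [278.1 237.6 118.9 136. ] [547.3 136.1  61. ]
guide 0.37 [296.7 181.4  16.4  25.7] [619.6 -75.4  61. ]
disc 0.84 [284.6 237.9 103.1  84.4] [540.8 122.8  54. ]
slot_mouth 0.92 [
[... 556 characters left out ...]
[573.4  83.   20. ]
cup 0.6 [196.8 246.8  36.9  50.1] [722.1 173.9   0. ]
cup 0.23 [284.4 233.6  41.6  32.8] [585.1  45.7   0. ]
spare_bearing 0.68 [245.1 209.7  19.1  15.2] [699.9  25.3  15. ]
spare_bearing 0.4 [283.4 236.8 100.7  83.4] [571.   74.7  15. ]
ring_gauge 0.61 [337.9 216.2  25.9  20.7] [500.  -43.6  20. ]
{'t': 1.3, 'qpos': array([-1.2,  0.4,  1.6,  0. ,  1.1, -0. ]), 'qvel': array([ 0., -0., -0., -0.,  0.,  0.]), 'joint_torque': array([ -0. , -54.5, -27.4,   0.1,   0. ,  -0. ]), 'ee_pos': array([ 244.4, -575.2,  222.7]), 'orientation': array([3.1, 0.6, 0. ]), 'ft_force': array([-0.1, -0.4, -0.2]), 'moment': array([ 0.,  0., -0.]), 'grasp_force': 0.0, 'width': 88.17929259870135}
```

View pics/top1.png

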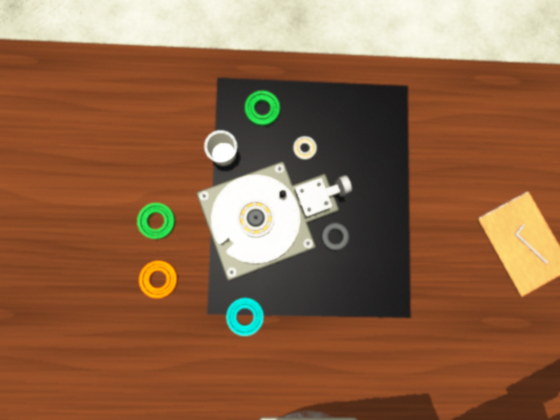

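View pics/side1.png

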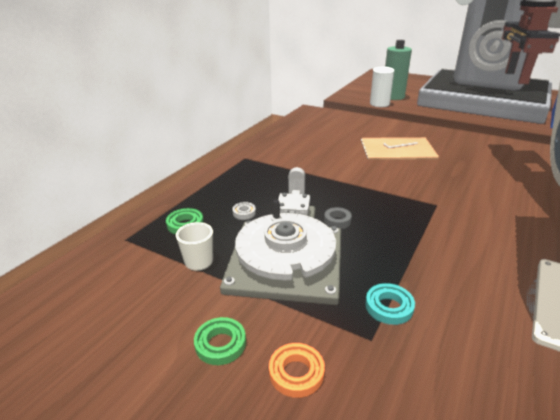

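Run:
```python
from h import *
a=cv2.imread("pics/top1.png")[130:290,190:370];cv2.imwrite("pics/c1.png",cv2.resize(a,None,fx=3.7,fy=3.7,interpolation=2))
np.set_printoptions(precision=1,suppress=True)
im=cams.get_image("top")
for n in("disc","bearing","lug","guide"):
  for o in cams.cut_out("top",n)[:1]:
    m=o["pixels"].astype(np.uint8);cs,_=cv2.findContours(m,0,2);c=max(cs,key=cv2.contourArea);print(n,o["rect"],cv2.fitEllipse(c),cv2.minAreaRect(c))
```

```text
disc [255.8, 221.0, 91.2, 89.0] ((255.8248291015625, 217.82598876953125), (84.83003997802734, 87.33401489257812), 135.7484893798828) ((255.50003051757812, 218.50001525878906), (87.68124389648438, 86.26702880859375), 45.0)
bearing [156.7, 219.2, 35.7, 31.8] ((156.35458374023438, 220.03805541992188), (34.20315933227539, 36.40987777709961), 92.8136215209961) ((156.0, 220.0), (34.0, 36.0), 90.0)
lug [338.0, 188.1, 25.3, 20.9] ((340.0308532714844, 186.02354431152344), (16.767417907714844, 26.616703033447266), 62.51423263549805) ((339.076904296875, 187.61538696289062), (16.641006469726562, 26.07090950012207), 56.3099365234375)
guide [276.0, 220.8, 154.6, 120.3] ((264.66754150390625, 216.18019104003906), (97.23258209228516, 150.23147583007812), 69.74584197998047) ((281.59423828125, 210.84524536132812), (94.24402618408203, 148.76072692871094), 70.64100646972656)
```

View pics/c1.png

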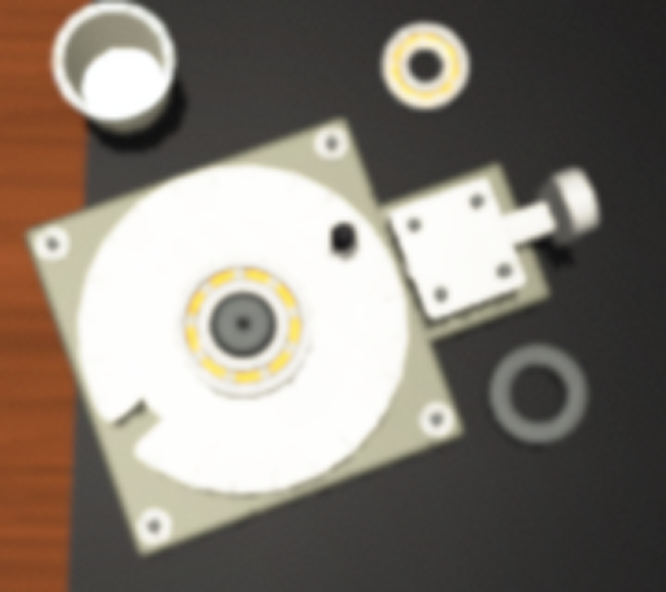

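```bash
cat > fit.py <<'E'
from h import *
np.set_printoptions(precision=1,suppress=True)
im=cams.get_image("top")
P=lambda x,y,z:onz(im,(x/3.7+190-.37,y/3.7+130-.37),z)[:2]
c=[P(*q,20) for q in((26,232),(346,118),(463,433),(142,554))]
g=[P(*q,61) for q in((388,210),(490,180),(525,283),(432,320))]
ctr=np.mean(c,0);gm=np.mean(g,0)
print("base ctr",ctr,"sides",[np.linalg.norm(c[i]-c[i-1]) for i in range(4)],"guide",gm,np.linalg.norm(gm-ctr))
print("disc",P(243,329,54),"bearing",P(243,323,78),onz(im,(255.8,217.8),54))
deg=lambda v:np.degrees(np.arctan2(v[1],v[0]))
print("yaw",deg(ctr-gm)-90,deg(c[1]-c[0]),deg(c[2]-c[3]),deg(c[1]-c[2]),deg(c[0]-c[3]))
h=P(343,233,100);s=P(125,434,54)
print("handle",h,np.linalg.norm(h-ctr),deg(h-ctr),"slot",s,np.linalg.norm(s-ctr),deg(s-ctr))
l=P(580,204,100);print("lug top",l,np.linalg.norm(l-ctr))
E
python3 fit.py
```

```text
base ctr [536.8 126.5] sides [np.float64(206.1816114312338), np.float64(207.6677086820987), np.float64(206.14384628076454), np.float64(205.5618809020978)] guide [586.6   2.5] 133.58364540192832
disc [536.1 127.4] bearing [537.7 127.1] [537.8 126.3  54. ]
yaw 21.866452648313526 -68.21729751172927 -68.20629892885617 21.443949691749772 22.029203716176653
handle [587.8  72.7] 74.05390200451953 -46.55177099813635 slot [473.5 193.5] 92.18384069947449 133.3760138976252
lug top [608.3 -60.5] 200.13540664957196
```

```bash
cat > s.py <<'E'
import sys
from h import *
np.set_printoptions(precision=2,suppress=True)
C=np.array([537,126.8])
def st(t=None):
    o=ctrl.get_obs();R=cv2.Rodrigues(np.array(o["orientation"],float))[0];p=np.array(o["ee_pos"]);d=p[:2]-C
    print("t",o["t"],"p",p,"yaw",np.degrees(np.arctan2(R[1,0],R[0,0])),"zaxis",R[:,2],"r",np.hypot(*d),"phi",np.degrees(np.arctan2(d[1],d[0])),"F",o["ft_force"],"w",o["width"])
    if t: print("units",R.T@(np.array(t)-p)/25)
st([float(a) for a in sys.argv[1:4]])
E
python3 s.py 564.4 58 200
```

```text
t 1.6 p [ 244.46 -575.2   222.67] yaw 23.023865658245196 zaxis [ 0. -0. -1.] r 760.5095113336378 phi -112.62243406008277 F [-0.12  0.14 -0.48] w 88.07971071516883
units [ 21.68 -18.31   0.91]
```

Request:
move_arm(
  steps=[
    [[0.5, -0.4, 0], 0, 1],
    [[0.9, -0.76, 0], 0, 1],
    [[0.9, -0.76, 0], 0, 1],
    [[0.9, -0.76, 0], 0, 1],
    [[0.9, -0.76, 0], 0, 1],
    [[0.9, -0.76, 0], 0, 1],
    [[0.9, -0.76, 0], 0, 1],
    [[0.9, -0.76, 0], 0, 1],
    [[0.9, -0.76, 0], 0, 1],
    [[0.9, -0.76, 0], 0, 1],
    [[0.9, -0.76, 0], 0, 1],
    [[0.9, -0.76, 0], 0, 1],
    [[0.9, -0.76, 0], 0, 1],
    [[0.9, -0.76, 0], 0, 1],
    [[0.9, -0.76, 0], 0, 1],
    [[0.9, -0.76, 0], 0, 1],
    [[0.9, -0.76, 0], 0, 1],
    [[0.9, -0.76, 0], 0, 1],
    [[0.9, -0.76, 0], 0, 1],
    [[0.9, -0.76, 0], 0, 1],
  ],
)

```text
t: 3.27
ee_pos: [504.3, -59.6, 222.8]
orientation: [-3.078, -0.627, -0.0]
ft_force: [0.4, -0.7, -0.3]
width: 0.5
grasp_force: 0.0
```

```bash
python3 s.py 564.4 58 70
```

```text
t 3.2667 p [504.25 -59.56 222.8 ] yaw 23.03659970866932 zaxis [ 0.  0. -1.] r 189.21873027384711 phi -99.96593541013468 F [ 0.35 -0.72 -0.26] w 0.5309423175767396
units [ 4.05 -3.39  6.11]
```

Request:
move_arm(
  steps=[
    [[0.8, -0.68, 0], 0, 1],
    [[0.8, -0.68, 0], 0, 1],
    [[0.8, -0.68, 0], 0, 1],
    [[0.8, -0.68, 0], 0, 1],
    [[0.8, -0.68, 0], 0, 1],
    [[0, 0, 0], 0.2, 1],
    [[0, 0, 0.9], 0, 1],
    [[0, 0, 0.9], 0, 1],
    [[0, 0, 0.9], 0, 1],
    [[0, 0, 0.9], 0, 1],
    [[0, 0, 0.9], 0, 1],
    [[0, 0, 0.6], 0, 1],
    [[0, 0, 0.5], 0, 1],
    [[0, 0, 0.5], 0, 1],
    [[0, 0, 0], 0, 1],
  ],
)

```text
t: 4.52
ee_pos: [561.5, 55.5, 68.2]
orientation: [-3.083, -0.6, 0.005]
ft_force: [-0.5, -0.2, 0.2]
width: 0.4
grasp_force: 0.0
```

```bash
python3 s.py 564.4 58 70
python3 - <<'E'
from h import *
for c,n in(("top","t2"),("side","s2")):
    im=cams.get_image(c)["image"][:,:,::-1]
    a=im[130:290,190:370] if c=="top" else im[130:310,200:380]
    cv2.imwrite(f"pics/{n}.png",cv2.resize(a,None,fx=3.3,fy=3.3,interpolation=2))
E
python3 - <<'E'
import cv2,numpy as np
a=cv2.imread("pics/t2.png");b=cv2.imread("pics/s2.png")
h=min(a.shape[0],b.shape[0]);m=np.hstack([a[:h],b[:h]]);cv2.imwrite("pics/m2.png",cv2.resize(m,(800,int(800*h/m.shape[1]))))
E
```

```text
t 4.5167 p [561.51  55.54  68.22] yaw 22.01209983322804 zaxis [-0. -0. -1.] r 75.35580268624125 phi -71.01562401815977 F [-0.46 -0.16  0.15] w 0.35392738326573564
units [ 0.14 -0.05 -0.07]
```

View pics/m2.png

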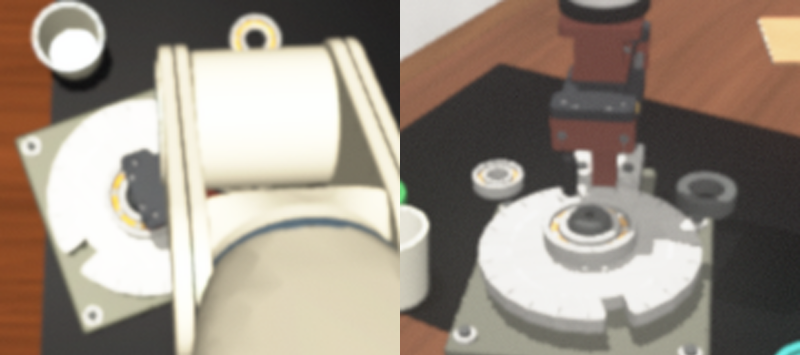

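Request:
move_arm(
  steps=[
    [[0.14, -0.05, 0], 0, 1],
    [[0.13, -0.003, 0], -0.5, 1],
    [[0.13, -0.003, 0], -0.5, 1],
    [[0.13, -0.003, 0], -0.5, 1],
    [[0.13, -0.003, 0], -0.5, 1],
    [[0.13, -0.003, 0], -0.5, 1],
    [[0.13, -0.003, 0], -0.5, 1],
    [[0.13, -0.003, 0], -0.5, 1],
    [[0.13, -0.003, 0], -0.5, 1],
    [[0.13, -0.003, 0], -0.5, 1],
    [[0.13, -0.003, 0], -0.5, 1],
    [[0.13, -0.003, 0], -0.5, 1],
  ],
)

```text
t: 5.62
ee_pos: [595.1, 78.9, 71.4]
orientation: [2.851, 1.319, 0.001]
ft_force: [-1.5, -2.4, 1.8]
width: 0.5
grasp_force: 1.2
```

```bash
python3 s.py 564.4 58 70
```

```text
t 5.6167 p [595.11  78.89  71.39] yaw 49.64769623675278 zaxis [ 0. -0. -1.] r 75.31576148642142 phi -39.50268883038894 F [-1.54 -2.41  1.81] w 0.5170780089086805
units [-1.43 -0.4   0.05]
```

Request:
move_arm(
  steps=[
    [[0.13, -0.003, 0], -0.5, 1],
    [[0.13, -0.003, 0], -0.5, 1],
    [[0.13, -0.003, 0], -0.5, 1],
    [[0.13, -0.003, 0], -0.5, 1],
    [[0.13, -0.003, 0], -0.5, 1],
    [[0.13, -0.003, 0], -0.5, 1],
    [[0.13, -0.003, 0], -0.5, 1],
    [[0.13, -0.003, 0], -0.5, 1],
    [[0.13, -0.003, 0], -0.5, 1],
    [[0.13, -0.003, 0], -0.5, 1],
    [[0.13, -0.003, 0], -0.5, 1],
    [[0.13, -0.003, 0], -0.5, 1],
    [[0.13, -0.003, 0], -0.5, 1],
    [[0.13, -0.003, 0], -0.5, 1],
    [[0.13, -0.003, 0], -0.5, 1],
    [[0.13, -0.003, 0], -0.5, 1],
    [[0.13, -0.003, 0], -0.5, 1],
    [[0.13, -0.003, 0], -0.5, 1],
    [[0.13, -0.003, 0], -0.5, 1],
    [[0.13, -0.003, 0], -0.5, 1],
  ],
)

```text
t: 7.28
ee_pos: [611.9, 139.6, 71.4]
orientation: [2.026, 2.4, 0.001]
ft_force: [-0.5, -3.1, 0.5]
width: 0.4
grasp_force: 1.2
```

```bash
python3 s.py 564.4 58 70
```

```text
t 7.2833 p [611.93 139.58  71.42] yaw 99.65498007733505 zaxis [ 0. -0. -1.] r 76.00652860930083 phi 9.67620262568134 F [-0.46 -3.14  0.53] w 0.4085731288350552
units [-2.9  -2.42  0.06]
```

Request:
move_arm(
  steps=[
    [[0.13, -0.005, 0], -0.5, 1],
    [[0.13, -0.005, 0], -0.5, 1],
    [[0.13, -0.005, 0], -0.5, 1],
    [[0.13, -0.005, 0], -0.5, 1],
    [[0.13, -0.005, 0], -0.5, 1],
    [[0.13, -0.005, 0], -0.5, 1],
    [[0.13, -0.005, 0], -0.5, 1],
    [[0.13, -0.005, 0], -0.5, 1],
    [[0.13, -0.005, 0], -0.5, 1],
    [[0.13, -0.005, 0], -0.5, 1],
    [[0.13, -0.005, 0], -0.5, 1],
    [[0.13, -0.005, 0], -0.5, 1],
    [[0.13, -0.005, 0], -0.5, 1],
    [[0.13, -0.005, 0], -0.5, 1],
    [[0.13, -0.005, 0], -0.5, 1],
    [[0.13, -0.005, 0], -0.5, 1],
    [[0.13, -0.005, 0], -0.5, 1],
    [[0.13, -0.005, 0], -0.5, 1],
    [[0.13, -0.005, 0], -0.5, 1],
    [[0.13, -0.005, 0], -0.5, 1],
  ],
)

```text
t: 8.95
ee_pos: [576.6, 191.6, 71.8]
orientation: [0.821, 3.028, 0.003]
ft_force: [1.9, 0.1, -1.0]
width: 0.4
grasp_force: 1.0
```

```bash
python3 s.py 564.4 58 70
```

```text
t 8.95 p [576.58 191.61  71.76] yaw 149.6463813927447 zaxis [ 0.  0. -1.] r 75.94257756974191 phi 58.58841218737659 F [ 1.92  0.14 -1.  ] w 0.4496888189326251
units [-2.28 -4.86  0.06]
```

Request:
move_arm(
  steps=[
    [[0.13, -0.003, 0], -0.5, 1],
    [[0.13, -0.003, 0], -0.5, 1],
    [[0.13, -0.003, 0], -0.5, 1],
    [[0.13, -0.003, 0], -0.5, 1],
    [[0.13, -0.003, 0], -0.5, 1],
    [[0.13, -0.003, 0], -0.5, 1],
    [[0.13, -0.003, 0], -0.5, 1],
    [[0.13, -0.003, 0], -0.5, 1],
    [[0.13, -0.003, 0], -0.5, 1],
    [[0.13, -0.003, 0], -0.5, 1],
    [[0.13, -0.003, 0], -0.5, 1],
    [[0.13, -0.003, 0], -0.5, 1],
    [[0.13, -0.003, 0], -0.5, 1],
    [[0.13, -0.003, 0], -0.5, 1],
    [[0, 0, 0], 0, 1],
  ],
)

```text
t: 10.2
ee_pos: [532.0, 201.6, 71.6]
orientation: [-0.126, 3.136, 0.001]
ft_force: [0.7, 0.8, 0.4]
width: 0.6
grasp_force: 0.5
```

```bash
python3 s.py 564.4 58 70
python3 - <<'E'
from h import *
C=np.array([537,126.8])
im=cams.get_image("side");a=im["image"][:,:,::-1].copy()
# predicted handle axis for several angles
for th in(100,104,108,112):
    t=np.radians(th);b=[*(C+76*np.array([np.cos(t),np.sin(t)])),54];print(th,proj(im,b),proj(im,b[:2]+[100]))
cv2.imwrite("pics/s3.png",cv2.resize(a[180:300,210:370],None,fx=5,fy=5,interpolation=2))
im=cams.get_image("top");cv2.imwrite("pics/t3.png",cv2.resize(im["image"][130:290,190:370,::-1],None,fx=3.7,fy=3.7,interpolation=2))
E
```

```text
t 10.2 p [531.98 201.59  71.56] yaw -175.384222422303 zaxis [ 0.  0. -1.] r 74.95389622145149 phi 93.84323403956863 F [0.7  0.83 0.37] w 0.5538016200394661
units [-0.83 -5.83  0.06]
100 [271.04534956 264.06835566] [270.30025199 243.11916927]
104 [273.90969362 264.63531262] [273.2656214  243.66362494]
108 [276.84441364 265.07161769] [276.30453447 244.08156596]
112 [279.831868   265.37398564] [279.39860215 244.36979885]
```

View pics/s3.png

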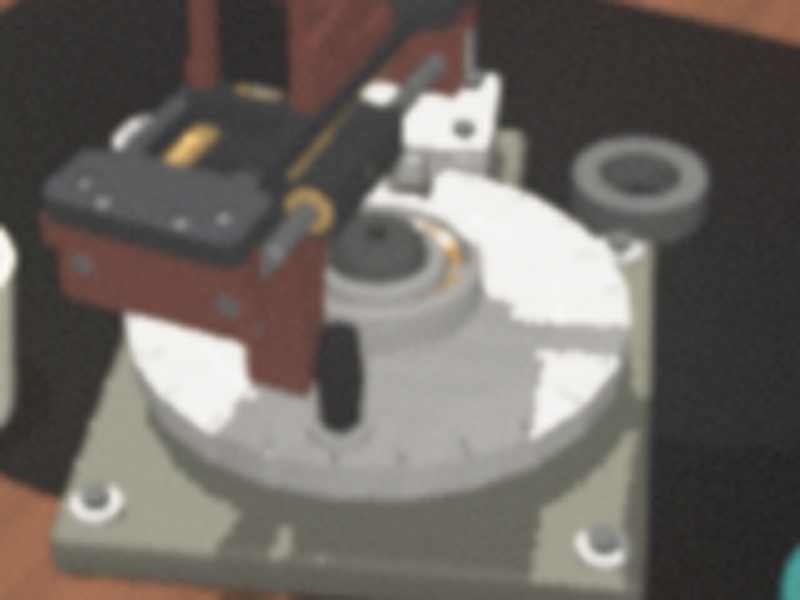

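Run:
```python
from h import *
C=np.array([537,126.8]);im=cams.get_image("side")
Q=lambda x,y:(x/5+210-.4,y/5+180-.4)
ang=lambda p:np.degrees(np.arctan2(*(p[:2]-C)[::-1]))
a,b=onz(im,Q(96,492),25),onz(im,Q(604,540),25);m=(a+b)/2
v=b-a;print("bolts",a,b,m,ang(m),np.degrees(np.arctan2(v[1],v[0])), np.hypot(*(m[:2]-C)))
for q,z in(((341,330),100),((340,428),54)):
    p=onz(im,Q(*q),z);print(p,ang(p),np.hypot(*(p[:2]-C)))
print("bearing",onz(im,Q(378,243),86))
```

```text
bolts [588.8132008  241.93781338  25.        ] [419.96591858 176.80618536  25.        ] [504.38955969 209.37199937  25.        ] 111.55071888010298 -158.9062369833384 88.77823999813712
[509.18996163 201.50640247 100.        ] 110.4181734364304 79.71477155722958
[512.18273546 198.74196511  54.        ] 109.03250317586935 76.10218763413569
bearing [532.96636008 133.80874142  86.        ]
```

View pics/t3.png

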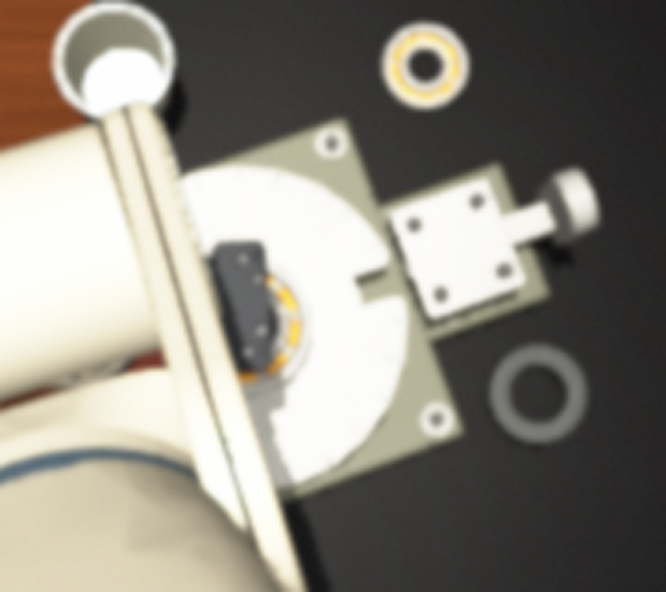

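Request:
move_arm(
  steps=[
    [[0.07, -0.002, 0], -0.25, 1],
    [[0.06, -0.002, 0], -0.25, 1],
    [[0, 0, 0], 0, 1],
    [[0, 0, 0], 0, 1],
  ],
)

```text
t: 10.68
ee_pos: [527.9, 200.4, 70.3]
orientation: [-0.192, 3.136, -0.0]
ft_force: [1.5, 0.2, 1.5]
width: 0.4
grasp_force: 0.8
```

```bash
python3 s.py 564.4 58 70
python3 - <<'E'
from h import *
im=cams.get_image("top");a=im["image"][180:230,275:365,::-1];cv2.imwrite("pics/t4.png",cv2.resize(a,None,fx=8,fy=8,interpolation=2))
C=np.array([537,126.8]);y=np.radians(111.8)
for r,z in((70,54),(95,54),(104,61),(164,61)): print(r,(proj(im,[*(C+r*-np.array([np.cos(y),np.sin(y)])),z])-[275,180]+.44)*8)
E
```

```text
t 10.6833 p [527.89 200.43  70.26] yaw -172.98530096972203 zaxis [ 0. -0. -1.] r 74.1895188134068 phi 97.0532329578136 F [1.46 0.17 1.54] w 0.4087548574299366
units [-0.75 -5.83  0.01]
70 [ 90.59041402 219.82445817]
95 [176.43066371 188.37195864]
104 [209.87670329 174.00800438]
164 [415.61057361  98.63709034]
```

View pics/t4.png

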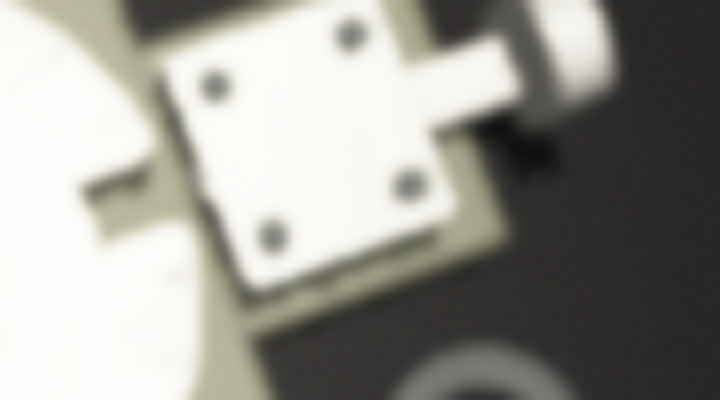

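Request:
move_arm(
  steps=[
    [[-0.3, 0, 0], 0, 1],
    [[-0.3, 0, 0], 0, 1],
    [[0, 0, -0.8], 0, 1],
    [[0, 0, -0.8], 0, 1],
    [[0, 0, -0.8], 1, 1],
    [[0, 0, -0.8], 1, 1],
    [[0, 0, 0], 1, 1],
    [[0, 0, 0], 1, 1],
    [[0, 0, 0], 1, 1],
    [[0, 0, 0], 1, 1],
    [[0, 0, 0], 1, 1],
    [[0, 0, 0], 1, 1],
    [[0, 0, 0], 1, 1],
    [[0, 0, 0], 1, 1],
    [[0, 0, 0], 1, 1],
    [[0, 0, 0], 1, 1],
    [[0, 0, 0], 1, 1],
    [[0, 0, 0], 1, 1],
    [[0, 0, 0], 1, 1],
  ],
)

```text
t: 12.32
ee_pos: [543.0, 202.3, 149.9]
orientation: [-1.762, -2.6, 0.001]
ft_force: [0.3, 0.2, -0.4]
width: 0.4
grasp_force: 0.0
```

```bash
python3 s.py 626 -96 140
```

```text
t 12.3167 p [543.01 202.28 149.87] yaw 111.75904996419058 zaxis [-0. -0. -1.] r 75.72240266674063 phi 85.44573643798049 F [ 0.27  0.2  -0.42] w 0.4282486826925999
units [-12.31  -1.34   0.4 ]
```

Request:
move_arm(
  steps=[
    [[-0.5, -0.05, 0], 0, 1],
    [[-0.85, -0.1, 0], 0, 1],
    [[-0.85, -0.1, 0], 0, 1],
    [[-0.85, -0.1, 0], 0, 1],
    [[-0.85, -0.1, 0], 0, 1],
    [[-0.85, -0.09, 0], 0, 1],
    [[-0.85, -0.09, 0], 0, 1],
    [[-0.85, -0.09, 0], 0, 1],
    [[-0.85, -0.09, 0], 0, 1],
    [[-0.85, -0.09, 0], 0, 1],
    [[-0.85, -0.09, 0], 0, 1],
    [[-0.85, -0.09, 0], 0, 1],
    [[-0.85, -0.09, 0], 0, 1],
    [[-0.85, -0.09, 0], 0, 1],
    [[-0.76, -0.08, 0], 0, 1],
    [[0, 0, 0], 0, 1],
  ],
)

```text
t: 13.65
ee_pos: [628.0, -99.6, 150.1]
orientation: [1.756, 2.604, -0.001]
ft_force: [-0.9, 0.2, -0.2]
width: 0.2
grasp_force: 0.0
```

```bash
python3 s.py 626 -96 60
```

```text
t 13.65 p [627.98 -99.58 150.06] yaw 112.01972139912817 zaxis [ 0. -0. -1.] r 243.9800751798105 phi -68.10491817574582 F [-0.92  0.16 -0.18] w 0.23356266171903894
units [ 0.17 -0.02  3.6 ]
```

Request:
move_arm(
  steps=[
    [[0, 0, 0.7], 0, 1],
    [[0, 0, 0.7], 0, 1],
    [[0, 0, 0.7], 0, 1],
    [[0, 0, 0.7], 0, 1],
    [[0, 0, 0.5], 0, 1],
    [[0, 0, 0.3], 0, 1],
    [[0.3, 0, 0], 0, 1],
    [[0.3, 0, 0], 0, 1],
    [[0.2, 0, 0], 0, 1],
    [[0.1, 0, 0], 0, 1],
    [[0.1, 0, 0], 0, 1],
    [[0.1, 0, 0], 0, 1],
    [[0.1, 0, 0], 0, 1],
    [[0.1, 0, 0], 0, 1],
  ],
)

```text
t: 14.82
ee_pos: [615.5, -65.6, 60.9]
orientation: [1.756, 2.603, 0.001]
ft_force: [1.7, -3.3, 2.7]
width: 0.4
grasp_force: 2.2
```

```bash
python3 s.py 607.1 -47.7 60
```

```text
t 14.8167 p [615.46 -65.57  60.95] yaw 112.01297948916363 zaxis [ 0. -0. -1.] r 207.75566491353922 phi -67.81091558368433 F [ 1.74 -3.32  2.69] w 0.43876839873100815
units [ 0.79 -0.04  0.04]
```

Request:
move_arm(
  steps=[
    [[0.08, 0, 0], 0, 1],
    [[0.08, 0, 0], 0, 1],
    [[0.08, 0, 0], 0, 1],
    [[0.08, 0, 0], 0, 1],
    [[0.08, 0, 0], 0, 1],
    [[0.08, 0, 0], 0, 1],
    [[0.08, 0, 0], 0, 1],
    [[0.04, 0, 0], 0, 1],
    [[0.04, 0, 0], 0, 1],
    [[0, 0, 0], 0, 1],
  ],
)

```text
t: 15.65
ee_pos: [608.9, -50.2, 60.1]
orientation: [-1.756, -2.605, -0.0]
ft_force: [3.5, -2.1, 1.0]
width: 0.5
grasp_force: 1.5
```

```bash
python3 s.py 607.1 -47.7 60
```

```text
t 15.65 p [608.91 -50.22  60.11] yaw 112.0323747925481 zaxis [ 0.  0. -1.] r 191.06499187061547 phi -67.89030073637308 F [ 3.5  -2.13  0.97] w 0.45958957113427373
units [ 0.12 -0.03  0.  ]
```

Still only friction force: keep going in small steps until the stop is felt.

Request:
move_arm(
  steps=[
    [[0.04, 0, 0], 0, 1],
    [[0.04, 0, 0], 0, 1],
    [[0.04, 0, 0], 0, 1],
    [[0, 0, 0], 0, 1],
  ],
)

```text
t: 15.98
ee_pos: [608.1, -48.3, 60.2]
orientation: [1.755, 2.604, -0.0]
ft_force: [4.5, -6.2, 1.4]
width: 1.1
grasp_force: 3.7
```

```bash
python3 s.py 607.1 -47.7 60
```

```text
t 15.9833 p [608.15 -48.27  60.17] yaw 112.03613401310022 zaxis [ 0. -0. -1.] r 188.9754990086932 phi -67.88281606634904 F [ 4.49 -6.16  1.38] w 1.1016010066181277
units [ 0.04 -0.03  0.01]
```

Request:
move_arm(
  steps=[
    [[0.03, 0, 0], 0, 1],
    [[0.03, 0, 0], 0, 1],
    [[0, 0, 0], 0, 1],
  ],
)

```text
t: 16.23
ee_pos: [608.2, -48.2, 60.2]
orientation: [1.754, 2.603, -0.001]
ft_force: [6.2, -13.7, -0.6]
width: 0.5
grasp_force: 7.2
```

```bash
python3 s.py 607.1 -47.7 60
```

```text
t 16.2333 p [608.17 -48.23  60.2 ] yaw 112.04866219498376 zaxis [ 0. -0. -1.] r 188.94228401237766 phi -67.87247820008997 F [  6.19 -13.66  -0.6 ] w 0.535367769017246
units [ 0.04 -0.03  0.01]
```

Request:
move_arm(
  steps=[
    [[-0.2, 0, 0], 0, 1],
    [[-0.5, 0, 0], 0, 1],
    [[-0.5, 0, 0], 0, 1],
    [[0, 0, -0.8], 0, 1],
    [[0, 0, -0.8], 0, 1],
    [[0, 0, -0.8], 0, 1],
    [[0, 0, -0.8], 0, 1],
    [[-0.8, 0, -0.8], 0, 1],
    [[-0.8, 0, -0.5], 0, 1],
    [[-0.8, 0, 0], 0, 1],
    [[-0.8, 0, 0], 0, 1],
    [[-0.8, 0, 0], 0, 1],
    [[-0.8, 0, 0], 0, 1],
    [[-0.8, 0, 0], 0, 1],
    [[-0.8, 0, 0], 0, 1],
    [[-0.8, 0, 0], 0, 1],
    [[0, 0, 0], 0, 1],
  ],
)

```text
t: 17.65
ee_pos: [686.3, -244.9, 172.0]
orientation: [1.759, 2.603, -0.001]
ft_force: [-0.2, 0.4, 0.7]
width: 0.6
grasp_force: 0.0
```

Run:
```python
from h import *
im=cams.get_image("top");a=im["image"][130:290,190:370,::-1];cv2.imwrite("pics/t5.png",cv2.resize(a,None,fx=4.4,fy=3.7*4.4/4.4,interpolation=2))
```

```text
(no output)
```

View pics/t5.png

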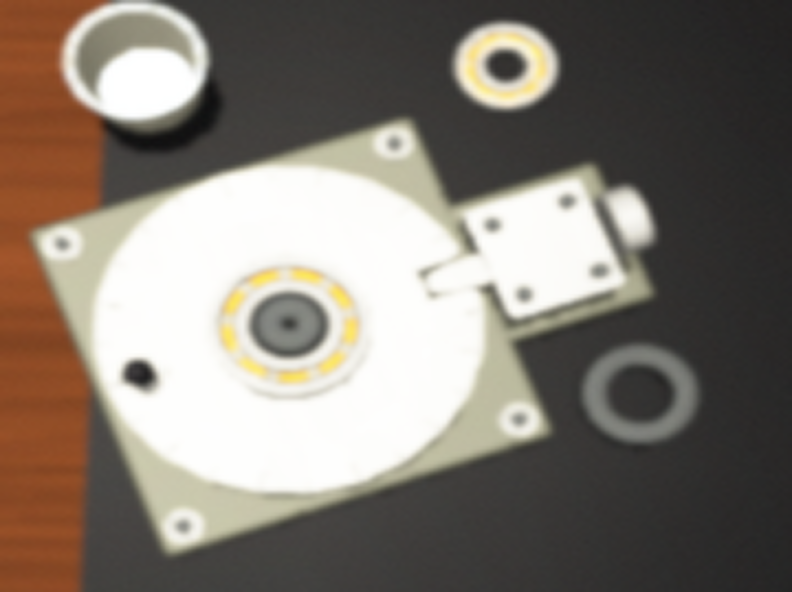

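The nose of the bar (425–490, 275) is inside the slot, and the lug (630, 215) is against the guide. The bearing is seated and the loose parts have not moved.

```bash
python3 -c "
from workcell import ctrl
print(ctrl.close_job())"
```

```text
the job is handed in; nothing more can be done
None
```

The spindle is locked: I turned the slot to face the bar and pushed the bar home to its end stop. The last picture shows the bearing still seated and the loose parts where they were, and I handed the job in at about 18 s.

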